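Close up a terminal row on its rail and lock it

ROBOT

A 7-joint arm with a two-finger parallel gripper is mounted at the origin on a cart in front of the work surface, level with it; the furniture and walls round the work are solid. World frame = base frame: x ahead of the robot, y to its left, z up, the work surface at z = 0. Lengths are in m, angles in rad, forces in N, time in s.
With the tool pointing down it reaches from about 0.4 to 0.875 m from the base axis. Payload 19.3 kg.
Tool frame: the origin (TCP) lies between the finger pads; the fingertips stand 17 mm ahead of it and the grasp point (between the pads) lies 2 mm behind it; x points along the fingers, y is the direction in which the jaws open and shut, and the axes are right-handed (so a half turn about x gives the same grasp; the last joint's range is limited). The gripper opens to 85 mm and grips with 20 to 120 N. Pads are 22 mm wide; open, the fingers measure 114 mm over their backs; the gripper's body (76 mm by 85 mm) begins 54 mm behind the grasp point. The pads swing forward as they close: fully open they stand 13 mm farther back than shut.
Start: joints at [-1.391, 0.521, -0.036, 1.599, 0.021, 1.021, -0.113], TCP at [0.155, 0.606, 0.248] pointing down, gripper open.
Joint ranges: [-2.91, 2.91], [-0.3, 2.13], [-1.5, 1.42], [0.17, 2.43], [-1.26, 4.41], [0.16, 1.93], [-2.52, 2.52]. Speed limits (rad/s): [1.89, 1.89, 2.39, 2.39, 3.01, 3.01, 3.01].

INTERFACE

Orientations are given as [roll, pitch, yaw] about the fixed x, y, z axes, in that order (R = Rz(yaw) Ry(pitch) Rx(roll)).
In Python, from workcell import bot gives the robot as it stands.
- The arm moves only by the shell command python3 -m creep 'ROWS' [FORCE]. ROWS is JSON, a list of rows, each an object of numbers: "wx", "wy", "wz": the turn, a rotation vector about the tool's x, y, z in degrees; "tx", "ty", "tz": the shift along the tool's x, y, z in m; "claw": the closure, from 0 (fully open) to 1 (shut). A call has 1 to 8 rows; each row is the pose to reach, as a shift and turn from the pose measured when the call began, along the tool's axes at that moment; what a row does not reach only later rows make up. A row lasts 1/10 s, in which the tool goes at most 50 mm and 8.59 degrees, less where a joint would pass 70% of its speed; a pose out of reach is approached as far as the arm can. A call with a gripper value outside its range is refused whole. The fingers move at their own pace and stop on an object; FORCE is the grip in N (left out, the last holds). Time passes only in rows, so rows that repeat a pose let the fingers close. It gives the time, the measured TCP pose, the force and the opening at its end, in the units of the state.
- bot.observe(): the state, without advancing time (a new reading comes with each control period).
- bot.grab_frame(name): name is "side" or "top"; returns the picture (480x640x3 uint8, blue, green, red); there is no depth.
- bot.get_calibration(name): a dict with "fx", "fy", "cx", "cy" (pixels), "R" (3x3) and "t" (3): a world point X has camera coordinates R X + t. Camera axes: x right, y down, z forward; pixel columns grow to the right and rows downward; lengths in m; the calibration is good to about 2 mm. A picture is of the moment at which its call begins. get_calibration takes no time and is no camera call.
- bot.job_done(): hands the job in, once; it reports no verdict.
The state is a dict: "clock": time; "qpos": joint angles; "qd": joint speeds; "joint_efforts": joint torques, N m; "position": TCP position; "tool_rot": TCP orientation; "force": force on the tool from outside, world axes, zero at the start; "moment": the same for the moment, N m; "grip_width": finger opening in m.
Only numpy, scipy, OpenCV 4.12 (cv2) and the standard library are available. Lean on these libraries where they do the work, as an engineer would, in place of code of your own. Each camera call takes 0.05 s, during which the arm holds its last target.

TASK

On the mounting plate, push the row of four terminal blocks along the rail as one, by pushing on the lever clamp behind it, until the whole row is closed up tight against the fixed end stop; only then press the clamp's raised lever fully down to lock the row. Only push and press with the fingertips or the outside of the fingers: grip and lift nothing, do not push on the blocks themselves, keep the row together on the way, and leave the marker pen and the jar beside the plate alone.

Things in the scene. Friction and masses are not known exactly. Their poses are not given: they have to be found in the camera images.
- rail: white mounting plate 250 x 96 x 3 mm fixed to the bench, bare metal top-hat rail 220 mm long, 35 mm wide along its middle, rail top 18 mm above the bench. Origin: centre of the plate's underside, on the bench. x runs along the rail to the end stop, y across it (the clamp's lever tip is on the +y side), z up. Place and yaw vary
- end_stop: grey end bracket screwed fast near the rail's +x end: 14 mm along the rail, 50 mm across, top 24 mm above the rail's top. Its place along the rail varies. Axes as the rail. Origin: its middle, level with the rail's top (18 mm above the bench); the face that the row meets is at x = -7 mm
- block_1: the terminal block nearest the stop, one of four equal beige ones hooked on the rail with 0.7 mm play (they slide easily, cannot be lifted off): 12 mm along the rail, 50 across, stepped, top 21 mm above the rail's top. Origin: its middle, level with the rail's top; axes as the rail. The four start touching, 22 to 79 mm short of the stop
- block_2: second block, 12 mm behind block_1, same shape and origin
- block_3: third block, same shape and origin
- block_4: fourth block, touching the clamp, same shape and origin
- clamp: grey lever clamp behind block_4, touching it, hooked on the rail; body 20 mm along the rail, 50 across, 18 mm tall over the rail's top, with a heel 12 mm tall behind. Origin: middle of the body, level with the rail's top; axes as the rail. Push on the heel's rear face: x = -16 mm, z 0 to 12 mm, at mid width. The row slides at under 5 N. Home: origin 65 mm before end_stop's origin
- lever (a joint): black cam lever on the clamp, hinge axis along the rail at y = -15, z = 13 mm in the clamp's frame. 0 = raised 44 degrees, tip up; 0.76 rad = pressed flat, locked. Pressing its tip down takes 1 N at first, then up to about 8 N as its steel cam wedges the clamp on the rail; it snaps over at the end and stays, but springs back to half way if let go before. Locked, the clamp no longer slides
- lever_tip (a point): middle of the ribbed upper face of the lever's finger pad (15 mm along the rail, 17 mm long), 43 mm from the hinge axis; press down here. In the clamp's frame it is near y = 8, z = 50 mm when raised and y = 27, z = 24 mm when pressed flat, out over the clamp's side. The point's axes at the raised lever are those of the clamp
- marker: loose black marker pen with a red cap, 130 mm long, lying on the bench beside the plate on its +y side, leave alone; origin: centre of the underside
- jar: loose small amber jar with a black lid, 21 mm wide, 32 mm tall, standing on the bench beside the plate on its -y side, leave alone; origin: centre of the underside
Things that resemble listed ones, but are neither listed nor needed, are in the scene too. What is shaped like the clamp but yellow is not meant.

How it is judged:
By the outcome, as a careful person would: the job done as asked, in the order asked, and still so for the second after the job is handed in, with the robot touching nothing.
It also fails if it takes over 40 s, if anything falls off the work surface, if the arm or the gripper's body presses on something with over 40 N, if the wrist force passes 120 N, or if a joint passes its speed limit or range.

## Working session

There is one attempt and no reset: what is moved stays moved. The work goes in short steps, Python scripts to look and compute and a shell command to move; the robot and the scene stay as the last step left them, time stands still between calls to the robot, and variables do not carry over. Pictures are saved under pics/ and viewed, and the job is handed in when it is done.

```bash
ls; mkdir -p pics; python3 - <<'E'
from workcell import bot
import cv2
print(bot.observe())
for n in("side","top"):
    cv2.imwrite(f"pics/{n}0.png",bot.grab_frame(n)); print(bot.get_calibration(n))
E
```

```text
pics
{'clock': 0.0, 'qpos': array([-1.39122395,  0.5220377 , -0.03632375,  1.60003443,  0.02120148,
        1.02108099, -0.11279907]), 'qd': array([ 0.00017899, -0.0003436 , -0.0008078 ,  0.00069216,  0.00090867,
        0.0012194 ,  0.00116511]), 'joint_efforts': array([ 1.13726178e-04, -9.27119780e+01,  1.98019199e+00, -3.69927263e+01,
        1.78764848e-02,  8.13331601e-03,  2.96864425e-05]), 'position': array([0.15444575, 0.60527496, 0.24770153]), 'tool_rot': array([-1.49647151,  1.5696209 , -1.74625484]), 'force': array([ 0.3502799 , -0.39559474, -0.13268881]), 'moment': array([-0.02563388, -0.03170177, -0.01365258]), 'grip_width': 0.0851951589820625}
{'fx': 593.4387539192575, 'fy': 593.4387539192575, 'cx': 317.9255244343437, 'cy': 239.00920837368045, 'R': array([[-0.96796254, -0.25088743,  0.01019945],
       [-0.12082175,  0.42977157, -0.89481758],
       [ 0.22011505, -0.86738221, -0.44631543]]), 't': array([0.37077931, 0.26363058, 0.48213194])}
{'fx': 523.2483957684284, 'fy': 523.2483957684284, 'cx': 322.47185029869587, 'cy': 233.13960958343253, 'R': array([[ 0.01337192, -0.99990047,  0.00449908],
       [-0.98858037, -0.0138957 , -0.15005253],
       [ 0.15010011, -0.00244121, -0.98866779]]), 't': array([-0.32656924,  0.50150576,  0.86382213])}
```

View pics/side0.png

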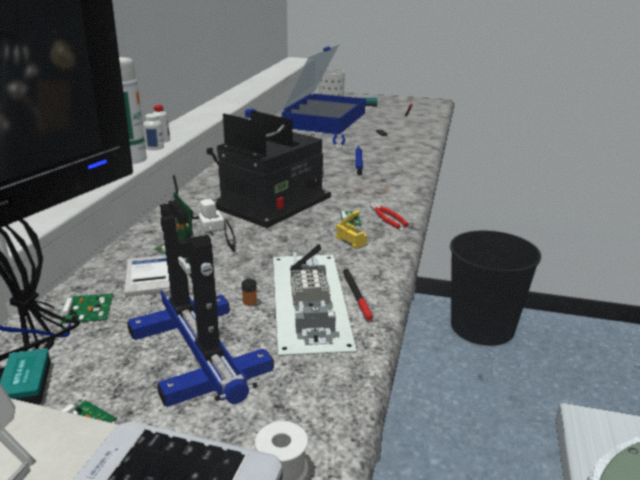

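View pics/top0.png

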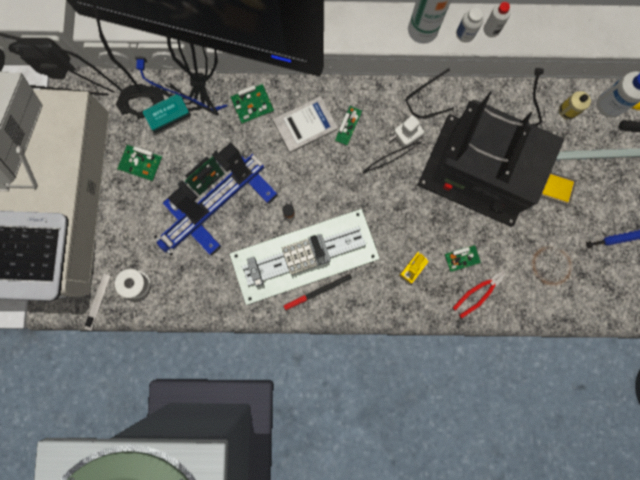

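The plate is seen in both views. In the top view it is at about (305,257), with the stop at (254,270), the blocks at about (299,257) and the clamp at (318,247). The marker is on the robot's side and the jar at (288,211). I'll zoom in.

```bash
python3 - <<'E'
import cv2
a=cv2.imread("pics/top0.png")[200:310,220:390]; cv2.imwrite("pics/topz.png",cv2.resize(a,None,fx=4.7,fy=4.7,interpolation=cv2.INTER_CUBIC))
a=cv2.imread("pics/side0.png")[235:360,230:385]; cv2.imwrite("pics/sidez.png",cv2.resize(a,None,fx=4.7,fy=4.7,interpolation=cv2.INTER_CUBIC))
E
```

```text
(no output)
```

View pics/topz.png

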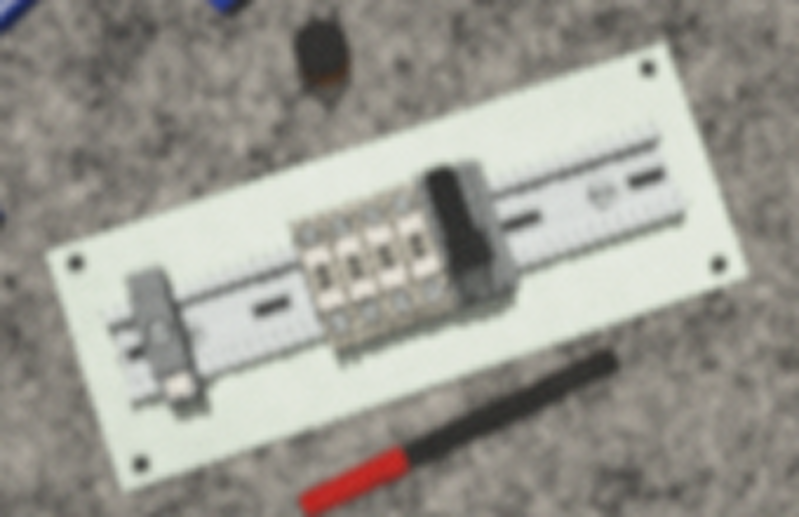

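View pics/sidez.png

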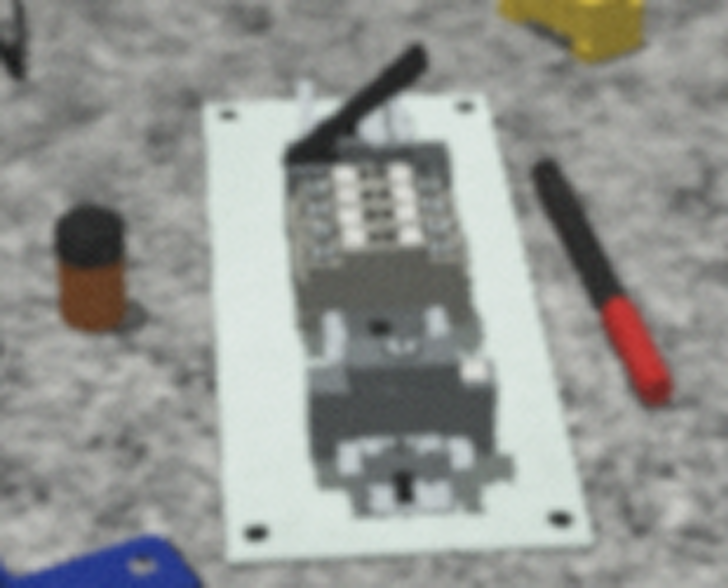

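```bash
cat > h.py <<'E'
import numpy as np, json
from workcell import bot
from scipy.optimize import least_squares
C={n:bot.get_calibration(n) for n in("side","top")}
def proj(n,X):
    c=C[n]; p=np.atleast_2d(X)@c["R"].T+c["t"]; return np.c_[c["fx"]*p[:,0]/p[:,2]+c["cx"],c["fy"]*p[:,1]/p[:,2]+c["cy"]]
def ray(n,uv,z):
    c=C[n]; d=c["R"].T@np.array([(uv[0]-c["cx"])/c["fx"],(uv[1]-c["cy"])/c["fy"],1]); o=-c["R"].T@c["t"]
    return o+d*(z-o[2])/d[2]
def w(P,X):
    X=np.atleast_2d(X); c,s=np.cos(P[2]),np.sin(P[2]); return np.c_[P[0]+c*X[:,0]-s*X[:,1],P[1]+s*X[:,0]+c*X[:,1],X[:,2]]
def r(P,X):
    c,s=np.cos(P[2]),np.sin(P[2]); d=np.array(X)-[P[0],P[1],0]; return np.array([c*d[0]+s*d[1],-s*d[0]+c*d[1],d[2]])
def tz(u,v): return (u/4.7+220-.4,v/4.7+200-.4)
def sz(u,v): return (u/4.7+230-.4,v/4.7+235-.4)
E
python3 - <<'E'
from h import *
K=np.array([[.125,-.048,.003],[.125,.048,.003],[-.125,.048,.003],[-.125,-.048,.003]])
T=np.array([tz(*p) for p in [(48,255),(125,492),(748,270),(668,42)]])
S=np.array([sz(*p) for p in [(228,562),(592,543),(488,95),(205,103)]])
for nm,f in dict(top=lambda P:(proj("top",w(P,K))-T).ravel(),side=lambda P:(proj("side",w(P,K))-S).ravel(),both=lambda P:np.r_[(proj("top",w(P,K))-T).ravel(),(proj("side",w(P,K))-S).ravel()]).items():
    s=least_squares(f,[.5,-.3,1.8]); print(nm,s.x,np.round(s.fun,1)); P=s.x
    if nm!='both':
        pass
    if nm=='top':PT=P
    if nm=='side':PS=P
np.save("P.npy",[P,PT,PS])
print("stop top-view z42", *[np.round(r(PT,ray("top",tz(*p),.042)),4) for p in [(128,275),(163,268),(205,390)]])
print("block front top z39 (z of top)", *[np.round(r(PT,ray("top",tz(*p),.039)),4) for p in [(305,265),(425,228)]])
print("heel rear z30", *[np.round(r(PT,ray("top",tz(*p),.030)),4) for p in [(480,165),(518,290)]])
print("lever tip z68", np.round(r(PT,ray("top",tz(472,245),.068)),4))
print("side lever tip end z?", [np.round(r(PS,ray("side",sz(415,55),z)),4) for z in(.064,.068,.072)])
print("side stop top z42", *[np.round(r(PS,ray("side",sz(*p),.042)),4) for p in [(312,375),(495,372),(495,385)]])
E
```

```text
top [ 0.47048062 -0.28834057  1.92210357] [-0.4 -0.5 -0.   0.4  0.9  0.7 -0.5 -0.7]
side [ 0.46941504 -0.28510459  1.91272004] [-0.6 -0.1  0.7  0.3  0.  -0.4 -0.1 -0.1]
both [ 0.4701153  -0.28718205  1.91649218] [-1.  -0.7 -1.   0.3  0.3  1.3 -0.9 -0.2 -0.3 -1.2  0.9 -0.9 -0.4 -1.1
 -0.4 -0.7]
stop top-view z42 [ 0.0945 -0.0241  0.042 ] [ 0.0817 -0.0223  0.042 ] [0.0813 0.0246 0.042 ]
block front top z39 (z of top) [ 0.0329 -0.0066  0.039 ] [-0.0128 -0.005   0.039 ]
heel rear z30 [-0.0399 -0.0216  0.03  ] [-0.0377  0.0269  0.03  ]
lever tip z68 [-0.0258  0.0097  0.068 ]
side lever tip end z? [array([-0.0368,  0.0147,  0.064 ]), array([-0.029 ,  0.0139,  0.068 ]), array([-0.0213,  0.0132,  0.072 ])]
side stop top z42 [ 0.0996 -0.024   0.042 ] [0.1016 0.0235 0.042 ] [0.1076 0.0229 0.042 ]
```

```bash
cat >> h.py <<'E'
from scipy.spatial.transform import Rotation as Ro
def plan(tgt,Rt):
    """prints shift/turn from present pose to target TCP pos & matrix"""
    o=bot.observe(); R=Ro.from_euler("xyz",o["tool_rot"]).as_matrix()
    t=R.T@(np.array(tgt)-o["position"]); v=np.degrees(Ro.from_matrix(R.T@Rt).as_rotvec())
    print("t",np.round(t,4),"w",np.round(v,2),"|",o["clock"],o["position"].round(4),o["force"].round(2))
def Rt(yaw,s):
    x=np.array([0,0,-1.]); z=s*np.array([np.cos(yaw),np.sin(yaw),0]); return np.c_[x,np.cross(z,x),z]
E
python3 - <<'E'
from h import *
import cv2
P,PT,PS=np.load("P.npy")
def box(x0,x1,y,z0,z1): return [(a,b,c) for a in(x0,x1) for b in(-y,y) for c in(z0,z1)]
E_=[(0,1),(2,3),(4,5),(6,7),(0,2),(1,3),(4,6),(5,7),(0,4),(1,5),(2,6),(3,7)]
for n,PP,f,off in(("top",PT,4.7,(220,200)),("side",PS,4.7,(230,235))):
    im=cv2.imread(f"pics/{n}z.png")
    for b,c in((box(.0815,.0955,.025,.018,.042),(0,0,255)),(box(-.015,.033,.025,.018,.039),(255,0,0)),(box(-.035,-.015,.025,.018,.036),(0,255,0)),(box(-.041,-.035,.025,.018,.03),(0,200,255)),(box(-.125,.125,.048,0,.003),(255,0,255))):
        p=(proj(n,w(PP,b))-off+.4)*f
        for i,j in E_: cv2.line(im,tuple(int(v) for v in p[i]),tuple(int(v) for v in p[j]),c,1)
    q=(proj(n,w(PP,[-.025,.008,.068]))-off)[0]*f; cv2.circle(im,(int(q[0]),int(q[1])),4,(0,255,255),2)
    cv2.imwrite(f"pics/{n}o.png",im)
R=Ro.from_euler("xyz",bot.observe()["tool_rot"]).as_matrix(); print(R.round(3))
for s in(1,-1): plan(w(P,[-.08,0,.2])[0],Rt(P[2],s))
E
```

```text
[[-0.     0.247  0.969]
 [-0.001  0.969 -0.247]
 [-1.    -0.001  0.   ]]
t [ 0.0487 -0.853   0.5714] w [-1.2412e+02 -6.0000e-02  4.0000e-02] | 0.1 [0.1545 0.6053 0.2478] [ 0.05 -0.12  0.64]
t [ 0.0487 -0.853   0.5714] w [5.588e+01 3.000e-02 5.000e-02] | 0.1 [0.1545 0.6053 0.2478] [ 0.05 -0.12  0.64]
```

View pics/topo.png

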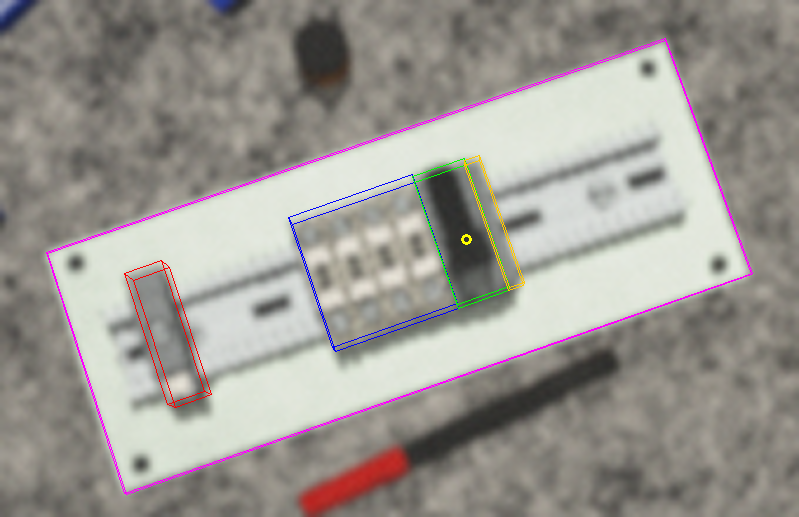

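View pics/sideo.png

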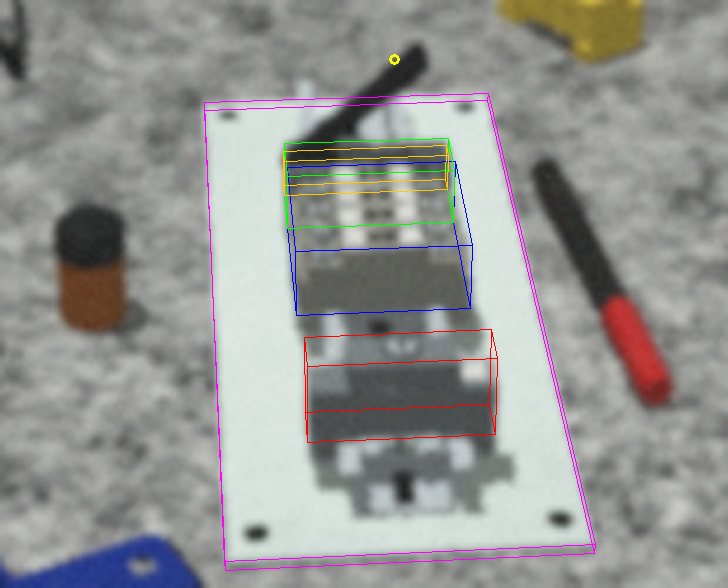

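The model overlay matches both views to within 2–3 mm. Travel to the stop is about 48 mm. I'll lift first, then swing over with the gripper shut.

```bash
python3 -m creep '[{"tx":-0.04,"claw":1},{"tx":-0.08,"claw":1},{"tx":-0.12,"tz":0.02,"claw":1},{"tx":-0.13,"ty":-0.02,"tz":0.06,"wx":4,"claw":1},{"tx":-0.13,"ty":-0.04,"tz":0.10,"wx":9,"claw":1},{"tx":-0.13,"ty":-0.06,"tz":0.14,"wx":14,"claw":1},{"tx":-0.13,"ty":-0.08,"tz":0.18,"wx":19,"claw":1},{"tx":-0.13,"ty":-0.10,"tz":0.22,"wx":24,"claw":1}]'
python3 - <<'E'
from h import *
P=np.load("P.npy")[0]
print(bot.observe()["qpos"].round(2),bot.observe()["grip_width"])
for t in([.5,.2,.37],[.52,-.1,.35],w(P,[-.08,0,.2])[0]): plan(t,Rt(P[2],-1))
E
```

```text
[-1.39  0.52 -0.04  1.6   0.02  1.02 -0.11] 0.08539022881875631
t [-0.1219 -0.3075  0.435 ] w [5.588e+01 3.000e-02 5.000e-02] | 0.1 [0.1545 0.6053 0.2478] [ 0.05 -0.12  0.64]
t [-0.1016 -0.5932  0.5286] w [5.588e+01 3.000e-02 5.000e-02] | 0.1 [0.1545 0.6053 0.2478] [ 0.05 -0.12  0.64]
t [ 0.0487 -0.853   0.5714] w [5.588e+01 3.000e-02 5.000e-02] | 0.1 [0.1545 0.6053 0.2478] [ 0.05 -0.12  0.64]$[0]: bad value
```

The call was refused, probably because each row needs all its keys.

```bash
python3 -m creep '[{"wx":0,"wy":0,"wz":0,"tx":-0.04,"ty":0,"tz":0,"claw":1},{"wx":0,"wy":0,"wz":0,"tx":-0.08,"ty":0,"tz":0,"claw":1},{"wx":0,"wy":0,"wz":0,"tx":-0.12,"ty":0,"tz":0.02,"claw":1},{"wx":4,"wy":0,"wz":0,"tx":-0.13,"ty":-0.02,"tz":0.06,"claw":1},{"wx":9,"wy":0,"wz":0,"tx":-0.13,"ty":-0.04,"tz":0.10,"claw":1},{"wx":14,"wy":0,"wz":0,"tx":-0.13,"ty":-0.06,"tz":0.14,"claw":1},{"wx":19,"wy":0,"wz":0,"tx":-0.13,"ty":-0.08,"tz":0.18,"claw":1},{"wx":24,"wy":0,"wz":0,"tx":-0.13,"ty":-0.10,"tz":0.22,"claw":1}]'
python3 - <<'E'
from h import *
P=np.load("P.npy")[0]
print(bot.observe()["qpos"].round(2),bot.observe()["grip_width"])
for t in([.5,.2,.37],[.52,-.1,.35],w(P,[-.08,0,.2])[0]): plan(t,Rt(P[2],-1))
E
```

```text
clock: 0.9
position: [0.344, 0.4527, 0.3778]
tool_rot: [-1.206, 1.57, -1.878]
force: [0.8, 0.6, 0.1]
grip_width: -0.0003
[-1.12  0.32  0.13  1.58 -0.04  1.24 -0.09] -0.00028894372232820853
t [ 0.008  -0.1005  0.2794] w [31.68  0.04  0.05] | 0.9 [0.344  0.4527 0.3778] [0.82 0.63 0.15]
t [ 0.0284 -0.3228  0.4819] w [31.68  0.04  0.05] | 0.9 [0.344  0.4527 0.3778] [0.82 0.63 0.15]
t [ 0.1787 -0.5422  0.6274] w [31.68  0.04  0.05] | 0.9 [0.344  0.4527 0.3778] [0.82 0.63 0.15]
```

```bash
python3 -m creep '[{"wx":4,"wy":0,"wz":0,"tx":0,"ty":-0.015,"tz":0.04,"claw":1},{"wx":8,"wy":0,"wz":0,"tx":0,"ty":-0.03,"tz":0.085,"claw":1},{"wx":12,"wy":0,"wz":0,"tx":0,"ty":-0.045,"tz":0.13,"claw":1},{"wx":16,"wy":0,"wz":0,"tx":0,"ty":-0.06,"tz":0.175,"claw":1},{"wx":20,"wy":0,"wz":0,"tx":0,"ty":-0.08,"tz":0.22,"claw":1},{"wx":24,"wy":0,"wz":0,"tx":0,"ty":-0.105,"tz":0.26,"claw":1},{"wx":28,"wy":0,"wz":0,"tx":0,"ty":-0.135,"tz":0.295,"claw":1},{"wx":31.7,"wy":0,"wz":0,"tx":0,"ty":-0.165,"tz":0.33,"claw":1}]'
python3 - <<'E'
from h import *
P=np.load("P.npy")[0]
print(bot.observe()["qpos"].round(2))
for t in(w(P,[-.09,0,.3])[0],w(P,[-.09,0,.2])[0]): plan(t,Rt(P[2],-1))
E
```

```text
clock: 1.7
position: [0.4995, 0.1161, 0.3779]
tool_rot: [-0.858, 1.569, -2.087]
force: [0.9, 0.9, -0.9]
grip_width: -0.0003
[-0.67  0.23  0.4   1.73 -0.1   1.21  0.1 ]
t [ 0.0786 -0.1626  0.4599] w [-0.2   0.05  0.06] | 1.7 [0.4995 0.1161 0.3779] [ 0.9   0.89 -0.89]
t [ 0.1786 -0.1625  0.4599] w [-0.2   0.05  0.06] | 1.7 [0.4995 0.1161 0.3779] [ 0.9   0.89 -0.89]
```

```bash
python3 -m creep '[{"wx":0,"wy":0,"wz":0,"tx":0,"ty":-0.015,"tz":0.045,"claw":1},{"wx":0,"wy":0,"wz":0,"tx":0,"ty":-0.03,"tz":0.09,"claw":1},{"wx":0,"wy":0,"wz":0,"tx":0,"ty":-0.045,"tz":0.135,"claw":1},{"wx":0,"wy":0,"wz":0,"tx":0,"ty":-0.06,"tz":0.18,"claw":1},{"wx":0,"wy":0,"wz":0,"tx":0,"ty":-0.075,"tz":0.225,"claw":1},{"wx":0,"wy":0,"wz":0,"tx":0,"ty":-0.09,"tz":0.27,"claw":1},{"wx":0,"wy":0,"wz":0,"tx":0,"ty":-0.105,"tz":0.31,"claw":1},{"wx":0,"wy":0,"wz":0,"tx":0,"ty":-0.12,"tz":0.355,"claw":1}]'
python3 -m creep '[{"wx":0,"wy":0,"wz":0,"tx":0.03,"ty":-0.015,"tz":0.03,"claw":1},{"wx":0,"wy":0,"wz":0,"tx":0.06,"ty":-0.03,"tz":0.06,"claw":1},{"wx":0,"wy":0,"wz":0,"tx":0.09,"ty":-0.04,"tz":0.09,"claw":1},{"wx":0,"wy":0,"wz":0,"tx":0.12,"ty":-0.04,"tz":0.1,"claw":1},{"wx":0,"wy":0,"wz":0,"tx":0.15,"ty":-0.04,"tz":0.1,"claw":1},{"wx":0,"wy":0,"wz":0,"tx":0.15,"ty":-0.04,"tz":0.1,"claw":1}]'
python3 - <<'E'
from h import *
import cv2
P=np.load("P.npy")[0]
o=bot.observe()
print(o["qpos"].round(2),r(P,o["position"]))
for z in(.1,.039): plan(w(P,[-.09,0,z])[0],Rt(P[2],-1))
for n in("side","top"): cv2.imwrite(f"pics/{n}1.png",bot.grab_frame(n))
E
```

```text
clock: 2.5
position: [0.5053, -0.2599, 0.3783]
tool_rot: [-1.123, 1.57, -2.351]
force: [2.3, 1.2, -0.3]
grip_width: 0.0002
clock: 3.1
position: [0.4997, -0.3668, 0.2247]
tool_rot: [-2.258, 1.564, 2.797]
force: [-0.1, -0.1, 0.2]
grip_width: -0.0001
[ 0.19  0.6   0.52  1.65 -0.34  0.99  1.18] [-0.08487438 -0.00083414  0.22472735]
t [ 0.1247 -0.0002  0.0056] w [-0.18 -0.24  0.29] | 3.1 [ 0.4997 -0.3668  0.2247] [-0.06 -0.12  0.22]
t [1.857e-01 1.000e-04 5.900e-03] w [-0.18 -0.24  0.29] | 3.1 [ 0.4997 -0.3668  0.2247] [-0.06 -0.12  0.22]
```

View pics/side1.png

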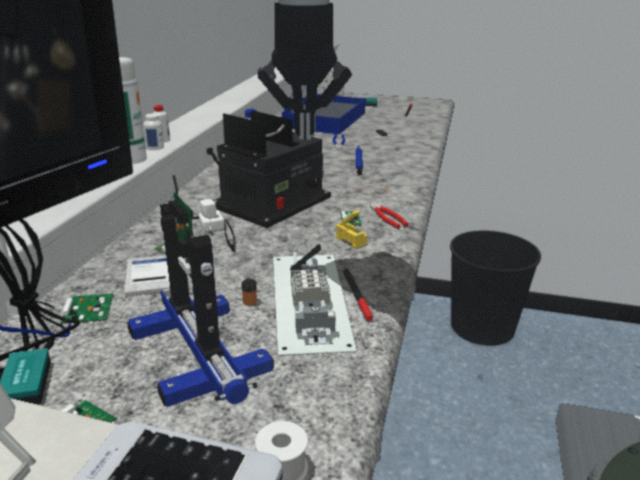

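View pics/top1.png

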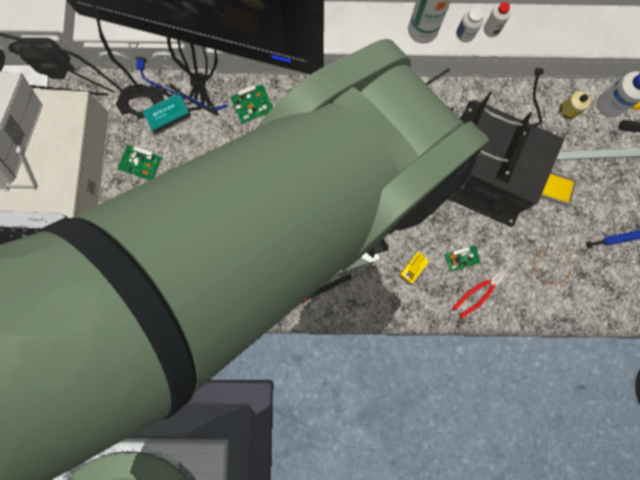

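The side view shows the closed fingers clear of the plate, with the tips at about (306,140). Scene unchanged. Now descending in steps while watching force.

```bash
python3 -m creep '[{"wx":-0.2,"wy":-0.2,"wz":0.3,"tx":0.03,"ty":0,"tz":-0.002,"claw":1},{"wx":-0.2,"wy":-0.2,"wz":0.3,"tx":0.06,"ty":0,"tz":-0.005,"claw":1},{"wx":-0.2,"wy":-0.2,"wz":0.3,"tx":0.09,"ty":0,"tz":-0.008,"claw":1},{"wx":-0.2,"wy":-0.2,"wz":0.3,"tx":0.12,"ty":0,"tz":-0.01,"claw":1},{"wx":-0.2,"wy":-0.2,"wz":0.3,"tx":0.145,"ty":0,"tz":-0.01,"claw":1},{"wx":-0.2,"wy":-0.2,"wz":0.3,"tx":0.165,"ty":0,"tz":-0.01,"claw":1},{"wx":-0.2,"wy":-0.2,"wz":0.3,"tx":0.172,"ty":0,"tz":-0.01,"claw":1},{"wx":-0.2,"wy":-0.2,"wz":0.3,"tx":0.172,"ty":0,"tz":-0.01,"claw":1}]'
python3 - <<'E'
from h import *
import cv2
P=np.load("P.npy")[0]
o=bot.observe()
print(r(P,o["position"]))
for z in(.04,): plan(w(P,[-.06,0,z])[0],Rt(P[2],-1))
a=bot.grab_frame("side")[150:360,200:420]; cv2.imwrite(f"pics/side2.png",cv2.resize(a,None,fx=2.8,fy=2.8,interpolation=2))
E
```

```text
clock: 4.0
position: [0.4982, -0.3584, 0.0578]
tool_rot: [0.809, 1.565, -0.414]
force: [-0.5, 0.2, 0.4]
grip_width: -0.0001
[-0.07650879 -0.00229349  0.05776741]
t [ 0.0177 -0.0023 -0.0166] w [ 0.08  0.24 -0.25] | 4.0 [ 0.4982 -0.3584  0.0578] [-0.46  0.19  0.42]
```

View pics/side2.png

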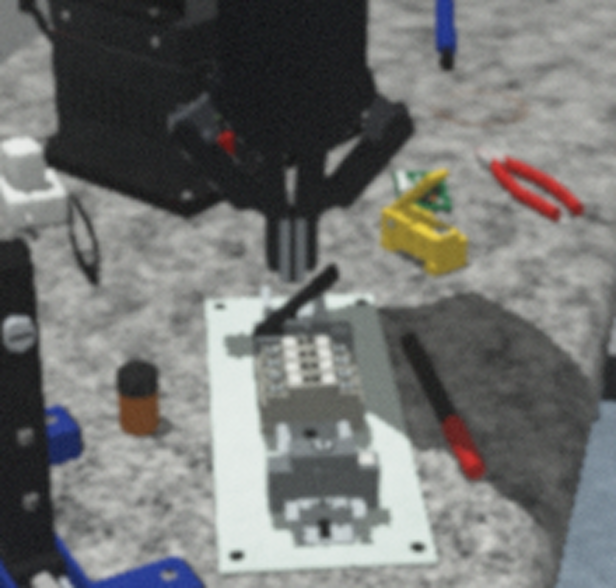

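```bash
python3 -m creep '[{"wx":0.1,"wy":0.2,"wz":-0.2,"tx":0.006,"ty":-0.001,"tz":0,"claw":1},{"wx":0.1,"wy":0.2,"wz":-0.2,"tx":0.012,"ty":-0.002,"tz":0,"claw":1},{"wx":0.1,"wy":0.2,"wz":-0.2,"tx":0.017,"ty":-0.002,"tz":0,"claw":1},{"wx":0.1,"wy":0.2,"wz":-0.2,"tx":0.017,"ty":-0.002,"tz":0,"claw":1},{"wx":0.1,"wy":0.2,"wz":-0.2,"tx":0.017,"ty":-0.002,"tz":0,"claw":1}]'
python3 - <<'E'
from h import *
import cv2
P,PT,PS=np.load("P.npy")
o=bot.observe()
print(r(P,o["position"]))
plan(w(P,[-.06,0,.041])[0],Rt(P[2],-1))
im=bot.grab_frame("side")
R=Ro.from_euler("xyz",o["tool_rot"]).as_matrix()
a=im[200:320,240:400]; a=cv2.resize(a,None,fx=4.7,fy=4.7,interpolation=2)
for t in [(.017,y,z) for y in(-.0145,.0145) for z in (-.011,.011)]:
    q=(proj("side",o["position"]+R@np.array(t))[0]-(240,200)+.4)*4.7; cv2.circle(a,(int(q[0]),int(q[1])),3,(0,0,255),-1)
cv2.imwrite(f"pics/side3.png",a)
E
```

```text
clock: 4.55
position: [0.4965, -0.3594, 0.0413]
tool_rot: [0.803, 1.569, -0.423]
force: [0.1, 0.8, 0.3]
grip_width: -0.0001
[-0.07688958 -0.00034543  0.04132247]
t [ 0.0003 -0.0004 -0.0169] w [-0.04  0.07 -0.07] | 4.55 [ 0.4965 -0.3594  0.0413] [0.07 0.8  0.31]
```

View pics/side3.png

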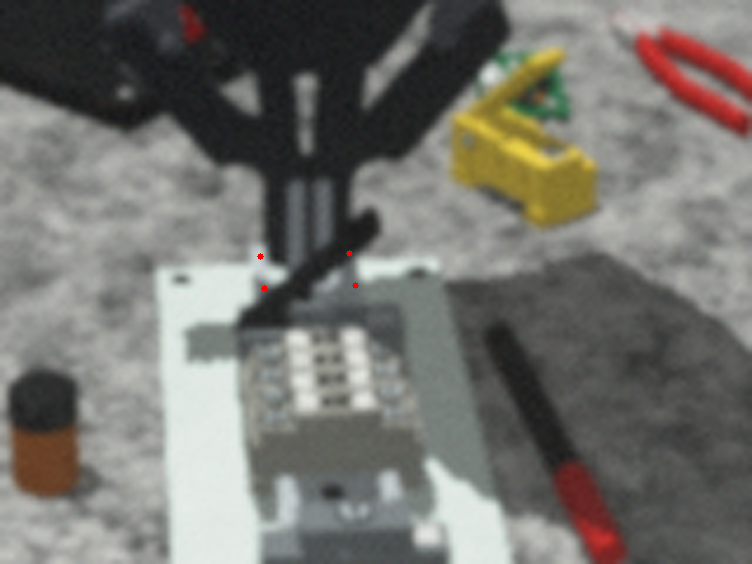

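The tips appear slightly higher than nominal: seen at v≈262, predicted 287. I'll lower in 2 mm steps, watching force, to find the true height against the rail.

```bash
python3 -m creep '[{"wx":0,"wy":0,"wz":0,"tx":0.002,"ty":0,"tz":-0.004,"claw":1},{"wx":0,"wy":0,"wz":0,"tx":0.003,"ty":0,"tz":-0.006,"claw":1},{"wx":0,"wy":0,"wz":0,"tx":0.004,"ty":0,"tz":-0.006,"claw":1},{"wx":0,"wy":0,"wz":0,"tx":0.004,"ty":0,"tz":-0.006,"claw":1}]'
python3 -m creep '[{"wx":0,"wy":0,"wz":0,"tx":0.001,"ty":0,"tz":0,"claw":1},{"wx":0,"wy":0,"wz":0,"tx":0.001,"ty":0,"tz":0,"claw":1}]'
python3 -m creep '[{"wx":0,"wy":0,"wz":0,"tx":0.001,"ty":0,"tz":0,"claw":1},{"wx":0,"wy":0,"wz":0,"tx":0.001,"ty":0,"tz":0,"claw":1}]'
```

```text
clock: 5.0
position: [0.4946, -0.3537, 0.0373]
tool_rot: [0.789, 1.569, -0.437]
force: [0.3, -0.1, -0.4]
grip_width: -0.0003
clock: 5.2
position: [0.4945, -0.3537, 0.0362]
tool_rot: [0.784, 1.569, -0.442]
force: [0.8, 0.6, -0.1]
grip_width: -0.0
clock: 5.4
position: [0.4945, -0.3537, 0.0351]
tool_rot: [0.788, 1.569, -0.438]
force: [0.1, 0.0, -0.1]
grip_width: -0.0003
```

```bash
for i in 1 ; do python3 -m creep '[{"wx":0,"wy":0,"wz":0,"tx":0.001,"ty":0,"tz":0,"claw":1},{"wx":0,"wy":0,"wz":0,"tx":0.001,"ty":0,"tz":0,"claw":1}]'; done
python3 -m creep '[{"wx":0,"wy":0,"wz":0,"tx":0.001,"ty":0,"tz":0,"claw":1},{"wx":0,"wy":0,"wz":0,"tx":0.001,"ty":0,"tz":0,"claw":1}]'
```

```text
clock: 5.6
position: [0.4944, -0.3537, 0.034]
tool_rot: [0.788, 1.569, -0.438]
force: [-0.4, -0.3, -0.0]
grip_width: 0.0003
clock: 5.8
position: [0.4944, -0.3537, 0.0328]
tool_rot: [0.822, 1.57, -0.404]
force: [0.6, -0.4, -0.8]
grip_width: 0.0001
```

```bash
python3 -m creep '[{"wx":0,"wy":0,"wz":0,"tx":0.001,"ty":0,"tz":0,"claw":1},{"wx":0,"wy":0,"wz":0,"tx":0.001,"ty":0,"tz":0,"claw":1}]'
python3 -m creep '[{"wx":0,"wy":0,"wz":0,"tx":0.001,"ty":0,"tz":0,"claw":1},{"wx":0,"wy":0,"wz":0,"tx":0.001,"ty":0,"tz":0,"claw":1}]'
python3 -m creep '[{"wx":0,"wy":0,"wz":0,"tx":0.001,"ty":0,"tz":0,"claw":1},{"wx":0,"wy":0,"wz":0,"tx":0.001,"ty":0,"tz":0,"claw":1}]'
python3 - <<'E'
from h import *
import cv2
P,PT,PS=np.load("P.npy")
o=bot.observe()
print(r(P,o["position"]))
im=bot.grab_frame("side")
R=Ro.from_euler("xyz",o["tool_rot"]).as_matrix()
a=im[200:320,240:400]; a=cv2.resize(a,None,fx=4.7,fy=4.7,interpolation=2)
cv2.imwrite(f"pics/side4.png",a)
E
```

```text
clock: 6.0
position: [0.4943, -0.3536, 0.0317]
tool_rot: [0.85, 1.57, -0.376]
force: [0.0, -0.4, 0.2]
grip_width: -0.0
clock: 6.2
position: [0.4943, -0.3536, 0.0305]
tool_rot: [0.881, 1.57, -0.345]
force: [0.2, 0.1, -1.0]
grip_width: 0.0004
clock: 6.4
position: [0.4942, -0.3535, 0.0294]
tool_rot: [0.936, 1.57, -0.29]
force: [0.1, -0.3, -0.2]
grip_width: -0.0004
[-0.07057544 -0.0001903   0.02941197]
```

View pics/side4.png

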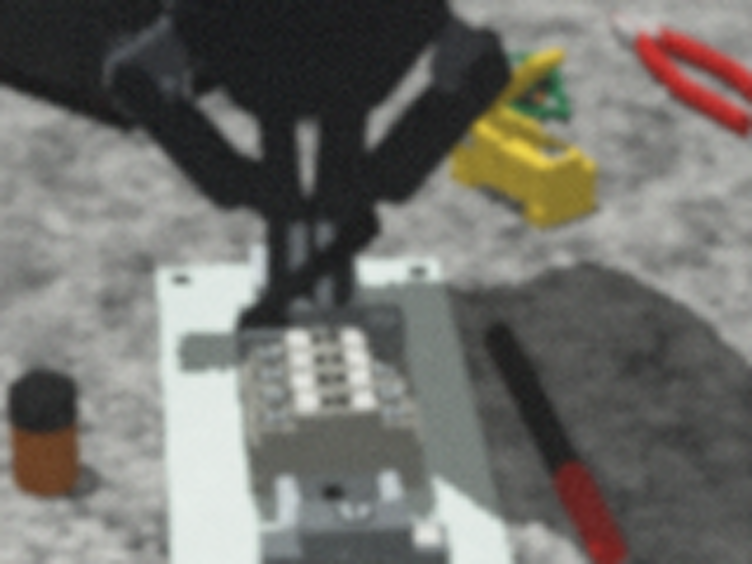

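```bash
python3 - <<'E'
from h import *
P,PT,PS=np.load("P.npy")
for p,z in((np.array([.4965,-.3594]),.0413),(np.array([.4943,-.3535]),.0294)):
  q=r(P,[*p,z])
  for L in(.017,.012,.009,.006):
    for h in(.011,.004): print(z,L,h,((proj("side",w(PS,[q[0]+h,q[1]+.01,z-L]))[0]-(240,200)+.4)*4.7).round(0),end=' ')
    print()
E
```

```text
0.0413 0.017 0.011 [343. 290.] 0.0413 0.017 0.004 [341. 279.] 
0.0413 0.012 0.011 [343. 276.] 0.0413 0.012 0.004 [341. 265.] 
0.0413 0.009 0.011 [343. 267.] 0.0413 0.009 0.004 [341. 257.] 
0.0413 0.006 0.011 [343. 259.] 0.0413 0.006 0.004 [341. 249.] 
0.0294 0.017 0.011 [344. 332.] 0.0294 0.017 0.004 [343. 321.] 
0.0294 0.012 0.011 [344. 318.] 0.0294 0.012 0.004 [343. 308.] 
0.0294 0.009 0.011 [344. 310.] 0.0294 0.009 0.004 [343. 299.] 
0.0294 0.006 0.011 [345. 302.] 0.0294 0.006 0.004 [343. 291.]
```

No rail contact yet. The side image puts the true tip about 8 mm ahead of the TCP, so the tip is at z ≈ 21 mm, level with the heel. Now I'll approach the heel gently.

```bash
python3 -m creep '[{"wx":0,"wy":0,"wz":0,"tx":-0.001,"ty":0,"tz":-0.003,"claw":1},{"wx":0,"wy":0,"wz":0,"tx":-0.001,"ty":0,"tz":-0.006,"claw":1},{"wx":0,"wy":0,"wz":0,"tx":-0.001,"ty":0,"tz":-0.009,"claw":1},{"wx":0,"wy":0,"wz":0,"tx":-0.001,"ty":0,"tz":-0.011,"claw":1},{"wx":0,"wy":0,"wz":0,"tx":-0.001,"ty":0,"tz":-0.012,"claw":1},{"wx":0,"wy":0,"wz":0,"tx":-0.001,"ty":0,"tz":-0.013,"claw":1}]'
python3 -m creep '[{"wx":0,"wy":0,"wz":0,"tx":0,"ty":0,"tz":-0.001,"claw":1},{"wx":0,"wy":0,"wz":0,"tx":0,"ty":0,"tz":-0.002,"claw":1}]'
python3 -m creep '[{"wx":0,"wy":0,"wz":0,"tx":0,"ty":0,"tz":-0.001,"claw":1},{"wx":0,"wy":0,"wz":0,"tx":0,"ty":0,"tz":-0.002,"claw":1}]'
python3 - <<'E'
from h import *
import cv2
P,PT,PS=np.load("P.npy")
o=bot.observe()
print(r(P,o["position"]));plan(w(P,[-.05,0,.030])[0],Rt(P[2],-1))
im=bot.grab_frame("side")
a=im[200:320,240:400]; a=cv2.resize(a,None,fx=4.7,fy=4.7,interpolation=2)
cv2.imwrite(f"pics/side5.png",a)
E
```

```text
clock: 7.05
position: [0.4899, -0.3412, 0.0305]
tool_rot: [0.882, 1.57, -0.344]
force: [0.5, -0.2, 0.0]
grip_width: 0.0002
clock: 7.25
position: [0.4891, -0.3393, 0.0305]
tool_rot: [0.851, 1.57, -0.375]
force: [0.1, 0.1, -0.4]
grip_width: 0.0002
clock: 7.45
position: [0.4885, -0.3374, 0.0305]
tool_rot: [0.825, 1.57, -0.401]
force: [-0.3, 0.8, -0.9]
grip_width: 0.0002
[-0.05346229 -0.00023365  0.03050899]
t [ 0.0005 -0.0002 -0.0035] w [-0.03  0.04 -0.04] | 7.45 [ 0.4885 -0.3374  0.0305] [-0.31  0.78 -0.91]
```

View pics/side5.png

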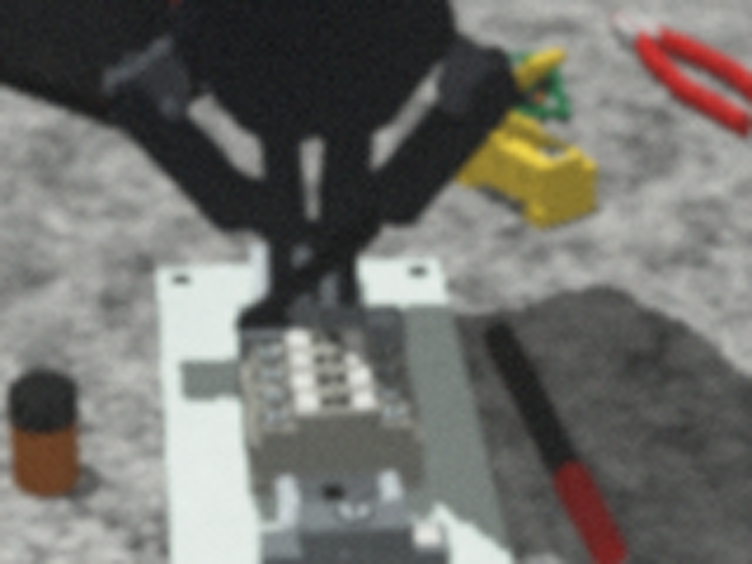

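```bash
python3 -m creep '[{"wx":0,"wy":0,"wz":0,"tx":0,"ty":0,"tz":-0.001,"claw":1},{"wx":0,"wy":0,"wz":0,"tx":0,"ty":0,"tz":-0.002,"claw":1}]'
python3 -m creep '[{"wx":0,"wy":0,"wz":0,"tx":0,"ty":0,"tz":-0.001,"claw":1},{"wx":0,"wy":0,"wz":0,"tx":0,"ty":0,"tz":-0.002,"claw":1}]'
python3 -m creep '[{"wx":0,"wy":0,"wz":0,"tx":0,"ty":0,"tz":-0.001,"claw":1},{"wx":0,"wy":0,"wz":0,"tx":0,"ty":0,"tz":-0.002,"claw":1}]'
python3 -m creep '[{"wx":0,"wy":0,"wz":0,"tx":0,"ty":0,"tz":-0.001,"claw":1},{"wx":0,"wy":0,"wz":0,"tx":0,"ty":0,"tz":-0.002,"claw":1}]'
python3 - <<'E'
from h import *
import cv2
P,PT,PS=np.load("P.npy")
o=bot.observe()
print(r(P,o["position"]));plan(w(P,[0.015,0,.030])[0],Rt(P[2],-1))
im=bot.grab_frame("side")
a=im[200:320,240:400]; a=cv2.resize(a,None,fx=4.7,fy=4.7,interpolation=2)
cv2.imwrite(f"pics/side6.png",a)
E
```

```text
clock: 7.7
position: [0.4877, -0.3353, 0.0305]
tool_rot: [0.851, 1.57, -0.374]
force: [0.7, 0.1, 0.5]
grip_width: -0.0001
clock: 7.9
position: [0.487, -0.3334, 0.0305]
tool_rot: [0.832, 1.57, -0.394]
force: [-0.0, -0.2, 0.5]
grip_width: 0.0001
clock: 8.1
position: [0.4863, -0.3314, 0.0305]
tool_rot: [0.829, 1.57, -0.397]
force: [-0.1, -0.2, -0.5]
grip_width: 0.0001
clock: 8.3
position: [0.4856, -0.3295, 0.0305]
tool_rot: [0.796, 1.57, -0.43]
force: [0.3, 0.3, -0.2]
grip_width: 0.0001
[-0.04504545 -0.00026005  0.03051016]
t [ 0.0005 -0.0003 -0.06  ] w [-0.03  0.04 -0.04] | 8.3 [ 0.4856 -0.3295  0.0305] [ 0.27  0.31 -0.2 ]
```

View pics/side6.png

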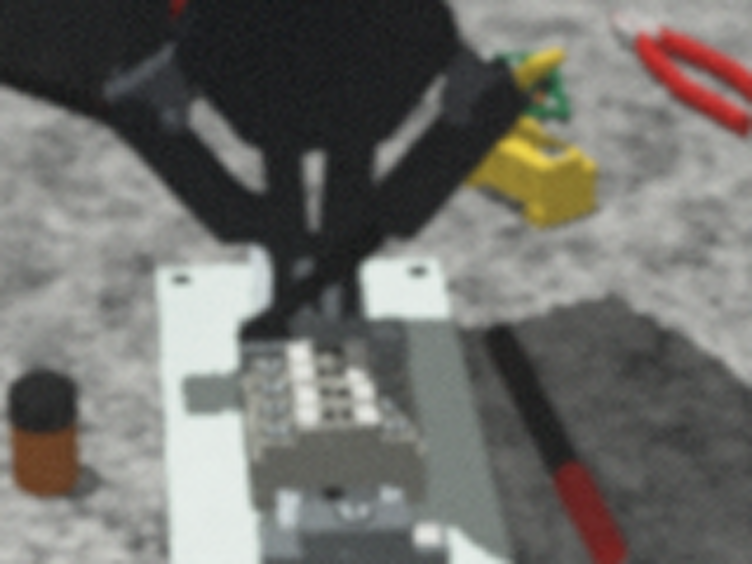

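The row has moved about 7 mm: its front edge went from v≈418 to 430. The finger is on the heel and the friction is very low. Continuing slowly.

```bash
python3 -m creep '[{"wx":0,"wy":0,"wz":0,"tx":0,"ty":0,"tz":-0.002,"claw":1},{"wx":0,"wy":0,"wz":0,"tx":0,"ty":0,"tz":-0.004,"claw":1},{"wx":0,"wy":0,"wz":0,"tx":0,"ty":0,"tz":-0.006,"claw":1},{"wx":0,"wy":0,"wz":0,"tx":0,"ty":0,"tz":-0.008,"claw":1},{"wx":0,"wy":0,"wz":0,"tx":0,"ty":0,"tz":-0.010,"claw":1},{"wx":0,"wy":0,"wz":0,"tx":0,"ty":0,"tz":-0.012,"claw":1},{"wx":0,"wy":0,"wz":0,"tx":0,"ty":0,"tz":-0.014,"claw":1},{"wx":0,"wy":0,"wz":0,"tx":0,"ty":0,"tz":-0.016,"claw":1}]'
python3 -m creep '[{"wx":0,"wy":0,"wz":0,"tx":0,"ty":0,"tz":-0.002,"claw":1},{"wx":0,"wy":0,"wz":0,"tx":0,"ty":0,"tz":-0.004,"claw":1},{"wx":0,"wy":0,"wz":0,"tx":0,"ty":0,"tz":-0.006,"claw":1},{"wx":0,"wy":0,"wz":0,"tx":0,"ty":0,"tz":-0.008,"claw":1},{"wx":0,"wy":0,"wz":0,"tx":0,"ty":0,"tz":-0.010,"claw":1},{"wx":0,"wy":0,"wz":0,"tx":0,"ty":0,"tz":-0.012,"claw":1}]'
python3 - <<'E'
from h import *
import cv2
P,PT,PS=np.load("P.npy")
o=bot.observe()
print(r(P,o["position"]));plan(w(P,[0.015,0,.030])[0],Rt(P[2],-1))
im=bot.grab_frame("side")
a=im[200:340,240:400]; a=cv2.resize(a,None,fx=4.2,fy=4.2,interpolation=2)
cv2.imwrite(f"pics/side7.png",a)
E
```

```text
clock: 9.15
position: [0.4801, -0.3141, 0.0305]
tool_rot: [0.926, 1.57, -0.299]
force: [-0.5, 0.2, -0.2]
grip_width: 0.0003
clock: 9.75
position: [0.476, -0.3026, 0.0305]
tool_rot: [0.949, 1.57, -0.276]
force: [-0.1, -0.2, 0.1]
grip_width: 0.0001
[-0.01652004 -0.00031011  0.03048138]
t [ 0.0005 -0.0003 -0.0315] w [-0.02  0.03 -0.04] | 9.75 [ 0.476  -0.3026  0.0305] [-0.06 -0.17  0.11]
```

View pics/side7.png

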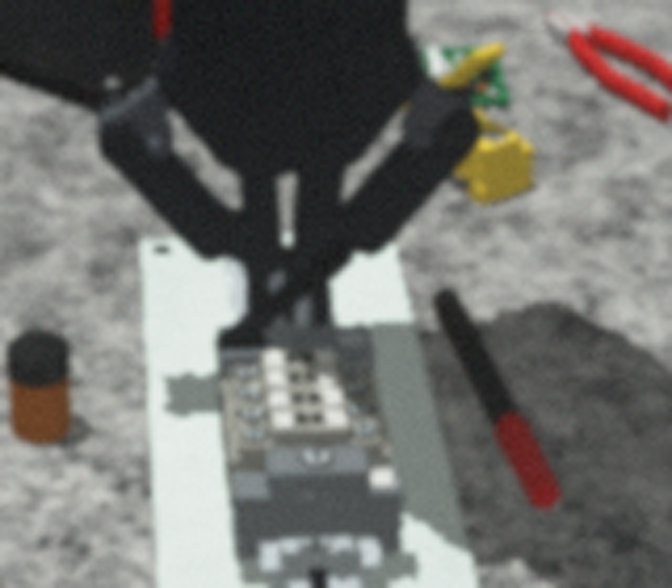

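```bash
python3 -m creep '[{"wx":0,"wy":0,"wz":0,"tx":0,"ty":0,"tz":-0.0015,"claw":1},{"wx":0,"wy":0,"wz":0,"tx":0,"ty":0,"tz":-0.003,"claw":1},{"wx":0,"wy":0,"wz":0,"tx":0,"ty":0,"tz":-0.0045,"claw":1},{"wx":0,"wy":0,"wz":0,"tx":0,"ty":0,"tz":-0.006,"claw":1},{"wx":0,"wy":0,"wz":0,"tx":0,"ty":0,"tz":-0.007,"claw":1},{"wx":0,"wy":0,"wz":0,"tx":0,"ty":0,"tz":-0.008,"claw":1}]'
for i in 1; do python3 -m creep '[{"wx":0,"wy":0,"wz":0,"tx":0,"ty":0,"tz":-0.001,"claw":1},{"wx":0,"wy":0,"wz":0,"tx":0,"ty":0,"tz":-0.0015,"claw":1}]'; done
python3 -m creep '[{"wx":0,"wy":0,"wz":0,"tx":0,"ty":0,"tz":-0.001,"claw":1},{"wx":0,"wy":0,"wz":0,"tx":0,"ty":0,"tz":-0.0015,"claw":1}]'
```

```text
clock: 10.4
position: [0.4732, -0.2947, 0.0304]
tool_rot: [1.249, 1.57, 0.024]
force: [-0.3, -0.7, -0.5]
grip_width: 0.0
clock: 10.6
position: [0.4727, -0.2932, 0.0305]
tool_rot: [1.277, 1.57, 0.052]
force: [0.8, -0.9, 0.6]
grip_width: -0.0001
clock: 10.8
position: [0.4721, -0.2917, 0.0304]
tool_rot: [1.345, 1.57, 0.119]
force: [0.5, 0.3, 0.8]
grip_width: -0.0001
```

```bash
python3 -m creep '[{"wx":0,"wy":0,"wz":0,"tx":0,"ty":0,"tz":-0.001,"claw":1}]'
python3 - <<'E'
from h import *
import cv2
P,PT,PS=np.load("P.npy")
o=bot.observe()
print(r(P,o["position"]));plan(w(P,[0.015,0,.030])[0],Rt(P[2],-1))
im=bot.grab_frame("side")
a=im[240:350,250:380]; a=cv2.resize(a,None,fx=5,fy=5,interpolation=2)
cv2.imwrite(f"pics/side8.png",a)
E
```

```text
clock: 10.9
position: [0.4717, -0.2907, 0.0304]
tool_rot: [1.295, 1.57, 0.07]
force: [-0.7, -0.4, -0.2]
grip_width: -0.0002
[-0.00388446 -0.00032674  0.03041617]
t [ 0.0004 -0.0003 -0.0189] w [-0.01  0.01 -0.03] | 10.9 [ 0.4717 -0.2907  0.0304] [-0.66 -0.37 -0.16]
```

View pics/side8.png

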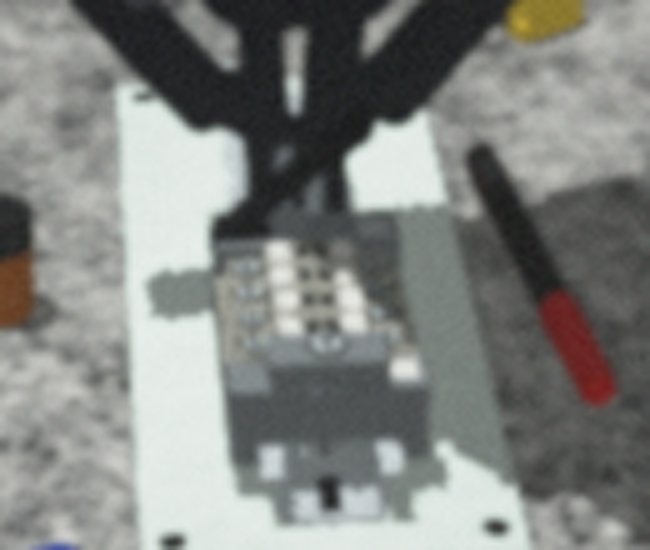

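```bash
python3 -m creep '[{"wx":0,"wy":0,"wz":0,"tx":0,"ty":0,"tz":-0.001,"claw":1},{"wx":0,"wy":0,"wz":0,"tx":0,"ty":0,"tz":-0.001,"claw":1}]' | grep -A3 posi
python3 -m creep '[{"wx":0,"wy":0,"wz":0,"tx":0,"ty":0,"tz":-0.001,"claw":1},{"wx":0,"wy":0,"wz":0,"tx":0,"ty":0,"tz":-0.001,"claw":1}]' | grep -A3 posi
python3 -m creep '[{"wx":0,"wy":0,"wz":0,"tx":0,"ty":0,"tz":-0.001,"claw":1},{"wx":0,"wy":0,"wz":0,"tx":0,"ty":0,"tz":-0.001,"claw":1}]' | grep -A3 posi
```

```text
position: [0.4715, -0.2899, 0.0305]
tool_rot: [0.821, 1.57, -0.404]
force: [0.7, -2.2, -0.2]
grip_width: 0.0003
position: [0.4715, -0.2898, 0.0308]
tool_rot: [0.462, 1.568, -0.764]
force: [1.3, -5.5, -1.2]
grip_width: -0.0002
position: [0.4715, -0.2897, 0.031]
tool_rot: [0.378, 1.566, -0.849]
force: [2.0, -6.4, -0.8]
grip_width: -0.0
```

Stalled with about 6.7 N along −rail-x, so the row is against the stop, and the finger position agrees with home within about 1 mm. One more firm nudge, then back off.

```bash
python3 -m creep '[{"wx":0,"wy":0,"wz":0,"tx":0,"ty":0,"tz":-0.002,"claw":1},{"wx":0,"wy":0,"wz":0,"tx":0,"ty":0,"tz":-0.002,"claw":1}]' | grep -A3 posi
python3 - <<'E'
from h import *
import cv2
P,PT,PS=np.load("P.npy")
o=bot.observe()
print(r(P,o["position"]));plan(w(P,[-0.03,0,.030])[0],Rt(P[2],-1))
E
python3 -m creep '[{"wx":0,"wy":0,"wz":0,"tx":0,"ty":0,"tz":0.002,"claw":1},{"wx":0,"wy":0,"wz":0,"tx":0,"ty":0,"tz":0.006,"claw":1},{"wx":0,"wy":0,"wz":0,"tx":0,"ty":0,"tz":0.015,"claw":1},{"wx":0,"wy":0,"wz":0,"tx":0,"ty":0,"tz":0.03,"claw":1},{"wx":0,"wy":0,"wz":0,"tx":-0.02,"ty":0,"tz":0.04,"claw":1},{"wx":0,"wy":0,"wz":0,"tx":-0.06,"ty":0,"tz":0.045,"claw":1},{"wx":0,"wy":0,"wz":0,"tx":-0.07,"ty":0,"tz":0.045,"claw":1}]'
python3 - <<'E'
from h import *
import cv2
P,PT,PS=np.load("P.npy")
o=bot.observe()
print(r(P,o["position"]))
for z in(.1,.09):plan(w(P,[0.024,.02,z])[0],Rt(P[2],-1))
im=bot.grab_frame("side")
a=im[225:360,240:390]; a=cv2.resize(a,None,fx=4.4,fy=4.4,interpolation=2)
cv2.imwrite(f"pics/side9.png",a)
E
```

```text
position: [0.4714, -0.2896, 0.0315]
tool_rot: [0.322, 1.562, -0.905]
force: [3.6, -11.0, -1.1]
grip_width: 0.0
[-0.002721   -0.00043128  0.03149436]
t [ 0.0017 -0.0004  0.0273] w [-0.12  0.46 -0.15] | 11.75 [ 0.4714 -0.2896  0.0315] [  3.55 -11.04  -1.09]
clock: 12.45
position: [0.4872, -0.3336, 0.105]
tool_rot: [0.399, 1.559, -0.829]
force: [0.0, -1.2, 0.5]
grip_width: 0.0
[-0.04948338 -0.00033586  0.10503139]
t [ 0.0041 -0.0206 -0.0735] w [-0.19  0.64 -0.27] | 12.45 [ 0.4872 -0.3336  0.105 ] [ 0.04 -1.22  0.47]
t [ 0.0141 -0.0206 -0.0736] w [-0.19  0.64 -0.27] | 12.45 [ 0.4872 -0.3336  0.105 ] [ 0.04 -1.22  0.47]
```

View pics/side9.png

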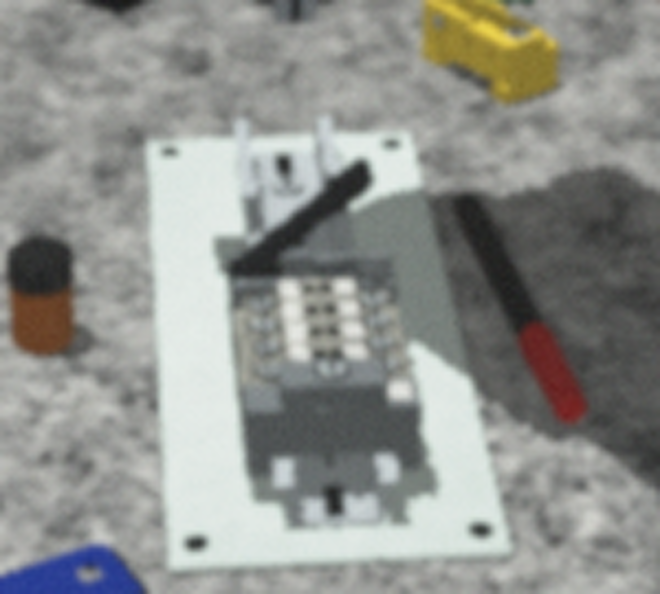

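The row shows no gaps and sits against the stop (block tops meet the stop top at v≈385). The lever is still raised, with its tip at about (360,175). Next I'll move above the lever tip.

```bash
python3 -m creep '[{"wx":-0.2,"wy":0.6,"wz":-0.2,"tx":-0.003,"ty":-0.005,"tz":-0.02,"claw":1},{"wx":-0.2,"wy":0.6,"wz":-0.2,"tx":-0.003,"ty":-0.01,"tz":-0.04,"claw":1},{"wx":-0.2,"wy":0.6,"wz":-0.2,"tx":-0.003,"ty":-0.0185,"tz":-0.06,"claw":1},{"wx":-0.2,"wy":0.6,"wz":-0.2,"tx":-0.003,"ty":-0.0185,"tz":-0.0715,"claw":1},{"wx":-0.2,"wy":0.6,"wz":-0.2,"tx":-0.003,"ty":-0.0185,"tz":-0.0715,"claw":1},{"wx":-0.2,"wy":0.6,"wz":-0.2,"tx":-0.003,"ty":-0.0185,"tz":-0.0715,"claw":1}]'
python3 - <<'E'
from h import *
import cv2
P,PT,PS=np.load("P.npy")
o=bot.observe()
print(r(P,o["position"]))
for y,z in((.018,.09),(.026,.059)):plan(w(P,[0.022,y,z])[0],Rt(P[2],-1))
im=bot.grab_frame("side")
a=im[205:340,240:390]; a=cv2.resize(a,None,fx=4.4,fy=4.4,interpolation=2)
cv2.imwrite(f"pics/side10.png",a)
E
```

```text
clock: 13.1
position: [0.4466, -0.2722, 0.1071]
tool_rot: [1.08, 1.569, -0.144]
force: [-0.1, -0.1, -0.2]
grip_width: 0.0002
[0.02209718 0.0170839  0.10705562]
t [ 0.0171 -0.0009  0.0001] w [ 0.07  0.06 -0.11] | 13.1 [ 0.4466 -0.2722  0.1071] [-0.15 -0.11 -0.23]
t [ 0.048 -0.009  0.   ] w [ 0.07  0.06 -0.11] | 13.1 [ 0.4466 -0.2722  0.1071] [-0.15 -0.11 -0.23]
```

View pics/side10.png

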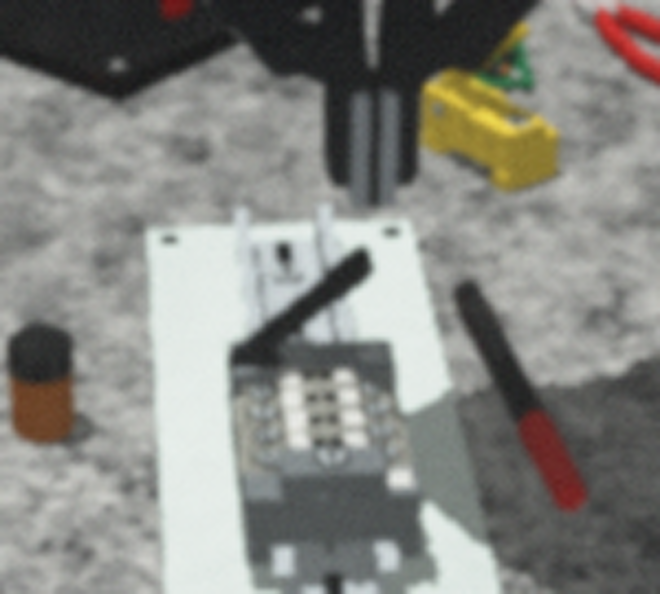

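The gap under the tip is about 18 mm. The narrow grey pad ends (about 10 mm wide in y) make the contact, 17 mm ahead of the TCP as specified. I'll move over the lever pad and follow its arc down.

```bash
python3 -m creep '[{"wx":0,"wy":0,"wz":0,"tx":0.003,"ty":0.006,"tz":0,"claw":1},{"wx":0,"wy":0,"wz":0,"tx":0.008,"ty":0.01,"tz":0,"claw":1},{"wx":0,"wy":0,"wz":0,"tx":0.012,"ty":0.01,"tz":0,"claw":1},{"wx":0,"wy":0,"wz":0,"tx":0.015,"ty":0.01,"tz":0,"claw":1},{"wx":0,"wy":0,"wz":0,"tx":0.018,"ty":0.01,"tz":0,"claw":1}]'
python3 - <<'E'
from h import *
import cv2
P,PT,PS=np.load("P.npy")
o=bot.observe()
print(r(P,o["position"]))
im=bot.grab_frame("side")
a=im[225:340,250:380]; a=cv2.resize(a,None,fx=5,fy=5,interpolation=2)
cv2.imwrite(f"pics/side11.png",a)
E
```

```text
clock: 13.65
position: [0.4557, -0.2692, 0.0886]
tool_rot: [0.983, 1.569, -0.242]
force: [0.6, 0.4, -0.1]
grip_width: 0.0001
[0.02182726 0.00741504 0.0886404 ]
```

View pics/side11.png

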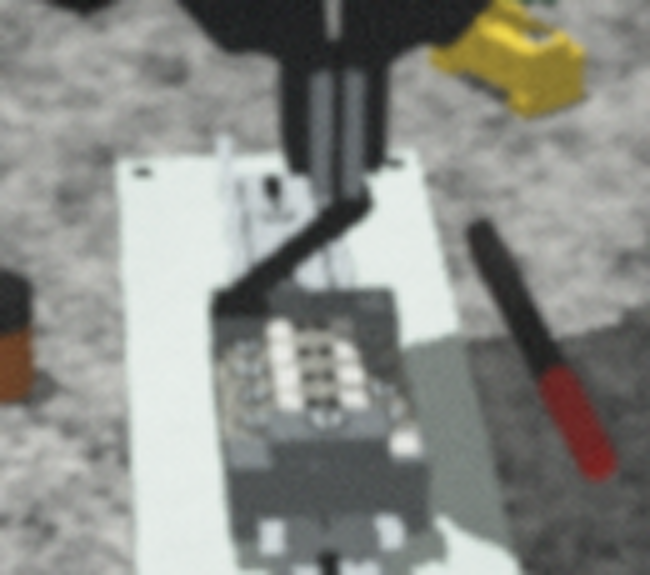

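```bash
python3 -m creep '[{"wx":0,"wy":0,"wz":0,"tx":0.002,"ty":-0.002,"tz":0,"claw":1},{"wx":0,"wy":0,"wz":0,"tx":0.004,"ty":-0.0035,"tz":0,"claw":1},{"wx":0,"wy":0,"wz":0,"tx":0.006,"ty":-0.005,"tz":0,"claw":1},{"wx":0,"wy":0,"wz":0,"tx":0.008,"ty":-0.007,"tz":0,"claw":1}]'
python3 - <<'E'
from h import *
import cv2
P,PT,PS=np.load("P.npy")
o=bot.observe()
print(r(P,o["position"]))
im=bot.grab_frame("side")
a=im[225:340,250:380]; a=cv2.resize(a,None,fx=5,fy=5,interpolation=2)
cv2.imwrite(f"pics/side12.png",a)
E
```

```text
clock: 14.1
position: [0.4489, -0.2715, 0.0803]
tool_rot: [1.019, 1.569, -0.205]
force: [0.0, -0.2, 1.8]
grip_width: 0.0001
[0.0218988  0.01465545 0.08026184]
```

View pics/side12.png

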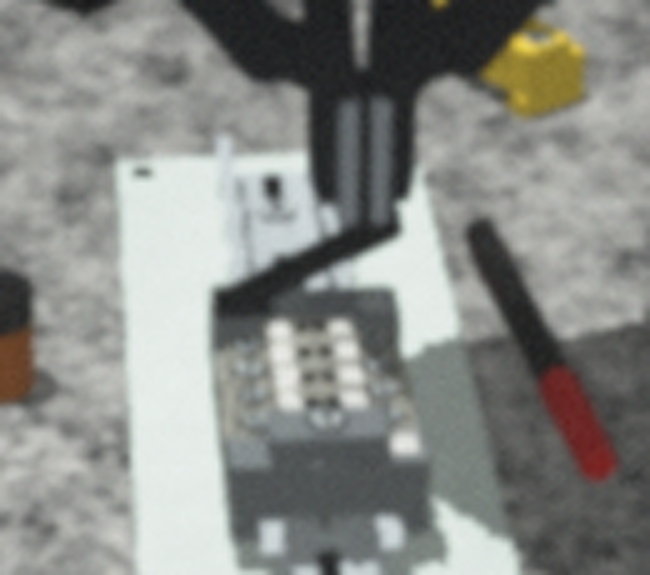

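```bash
python3 -m creep '[{"wx":0,"wy":0,"wz":0,"tx":0.003,"ty":-0.003,"tz":0,"claw":1},{"wx":0,"wy":0,"wz":0,"tx":0.006,"ty":-0.0055,"tz":0,"claw":1},{"wx":0,"wy":0,"wz":0,"tx":0.009,"ty":-0.0075,"tz":0,"claw":1},{"wx":0,"wy":0,"wz":0,"tx":0.012,"ty":-0.009,"tz":0,"claw":1},{"wx":0,"wy":0,"wz":0,"tx":0.015,"ty":-0.010,"tz":0,"claw":1},{"wx":0,"wy":0,"wz":0,"tx":0.018,"ty":-0.011,"tz":0,"claw":1}]'
python3 -m creep '[{"wx":0,"wy":0,"wz":0,"tx":0.001,"ty":0,"tz":0,"claw":1},{"wx":0,"wy":0,"wz":0,"tx":0.002,"ty":0,"tz":0,"claw":1}]'
python3 - <<'E'
from h import *
import cv2
P,PT,PS=np.load("P.npy")
o=bot.observe()
print(r(P,o["position"]))
im=bot.grab_frame("side")
a=im[225:340,250:380]; a=cv2.resize(a,None,fx=5,fy=5,interpolation=2)
cv2.imwrite(f"pics/side13.png",a)
E
```

```text
clock: 14.75
position: [0.438, -0.2754, 0.0617]
tool_rot: [0.974, 1.57, -0.251]
force: [-0.2, -0.2, 1.3]
grip_width: -0.0005
clock: 14.95
position: [0.4379, -0.2754, 0.0596]
tool_rot: [0.944, 1.57, -0.281]
force: [-0.5, -0.1, 1.9]
grip_width: -0.0001
[0.02197652 0.02637878 0.05955034]
```

View pics/side13.png

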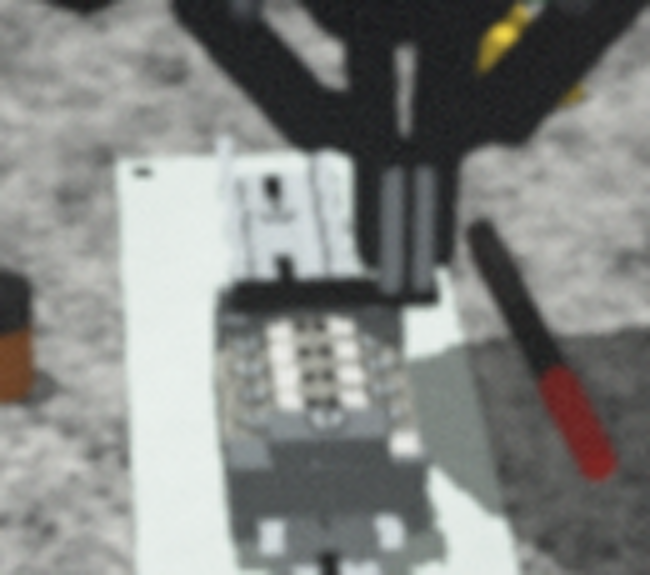

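The lever now looks almost horizontal. I'll press on to a firm stop.

```bash
python3 -m creep '[{"wx":0,"wy":0,"wz":0,"tx":0.001,"ty":0,"tz":0,"claw":1},{"wx":0,"wy":0,"wz":0,"tx":0.0015,"ty":0,"tz":0,"claw":1}]'|grep -A2 posi
python3 -m creep '[{"wx":0,"wy":0,"wz":0,"tx":0.0015,"ty":0,"tz":0,"claw":1},{"wx":0,"wy":0,"wz":0,"tx":0.0015,"ty":0,"tz":0,"claw":1}]'|grep -A2 posi
python3 -m creep '[{"wx":0,"wy":0,"wz":0,"tx":0.0015,"ty":0,"tz":0,"claw":1},{"wx":0,"wy":0,"wz":0,"tx":0.0015,"ty":0,"tz":0,"claw":1}]'|grep -A2 posi
```

```text
position: [0.438, -0.2756, 0.0583]
tool_rot: [0.902, 1.57, -0.323]
force: [-2.8, 0.8, 15.3]
position: [0.4382, -0.2759, 0.0577]
tool_rot: [0.967, 1.569, -0.259]
force: [-5.9, 1.9, 26.4]
position: [0.4385, -0.2764, 0.0574]
tool_rot: [0.985, 1.567, -0.241]
force: [-6.1, 3.2, 32.4]
```

There's a firm stop at 32 N with the tip at about 41 mm, the pressed-flat height. Lifting off to check.

```bash
python3 -m creep '[{"wx":0,"wy":0,"wz":0,"tx":-0.003,"ty":0,"tz":0,"claw":1},{"wx":0,"wy":0,"wz":0,"tx":-0.01,"ty":0,"tz":0,"claw":1},{"wx":0,"wy":0,"wz":0,"tx":-0.04,"ty":0,"tz":0,"claw":1},{"wx":0,"wy":0,"wz":0,"tx":-0.08,"ty":0,"tz":0.02,"claw":1},{"wx":0,"wy":0,"wz":0,"tx":-0.12,"ty":0,"tz":0.06,"claw":1},{"wx":0,"wy":0,"wz":0,"tx":-0.16,"ty":0,"tz":0.10,"claw":1},{"wx":0,"wy":0,"wz":0,"tx":-0.2,"ty":0,"tz":0.14,"claw":1}]'
python3 - <<'E'
from h import *
import cv2
im=bot.grab_frame("side"); cv2.imwrite("pics/side14r.png",im)
a=im[235:360,230:385]; a=cv2.resize(a,None,fx=4.7,fy=4.7,interpolation=2)
cv2.imwrite(f"pics/side14.png",a)
E
```

```text
clock: 16.3
position: [0.4807, -0.3957, 0.2459]
tool_rot: [0.903, 1.567, -0.322]
force: [0.2, -0.2, 0.0]
grip_width: -0.0002
```

View pics/side14.png

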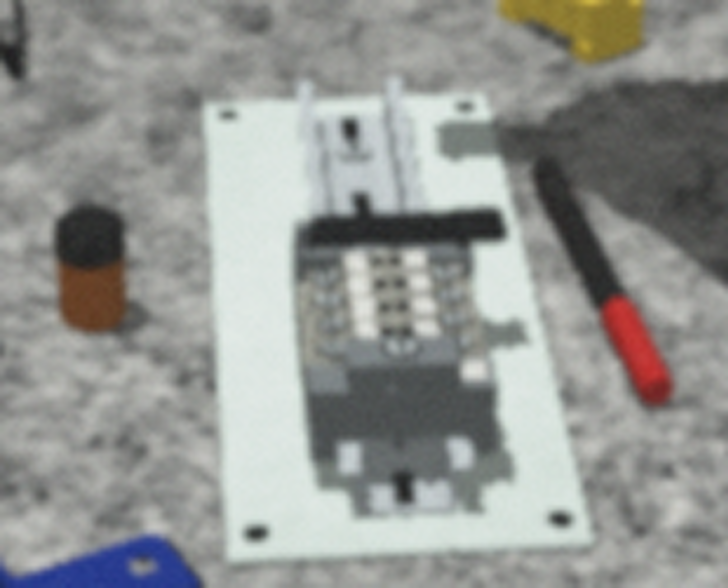

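The lever stays flat, with its tip at about (500,225). The row is gap-free up to the stop, and the pen and jar are unmoved. I'll swing clear for one top-view check.

```bash
python3 -m creep '[{"wx":0,"wy":0,"wz":0,"tx":-0.04,"ty":0.01,"tz":-0.01,"claw":1},{"wx":0,"wy":0,"wz":0,"tx":-0.08,"ty":0.02,"tz":-0.04,"claw":1},{"wx":0,"wy":0,"wz":0,"tx":-0.11,"ty":0.035,"tz":-0.08,"claw":1},{"wx":0,"wy":0,"wz":0,"tx":-0.12,"ty":0.055,"tz":-0.12,"claw":1},{"wx":0,"wy":0,"wz":0,"tx":-0.12,"ty":0.075,"tz":-0.16,"claw":1},{"wx":0,"wy":0,"wz":0,"tx":-0.12,"ty":0.095,"tz":-0.2,"claw":1},{"wx":0,"wy":0,"wz":0,"tx":-0.12,"ty":0.115,"tz":-0.24,"claw":1},{"wx":0,"wy":0,"wz":0,"tx":-0.12,"ty":0.135,"tz":-0.28,"claw":1}]'
python3 -m creep '[{"wx":0,"wy":0,"wz":0,"tx":0,"ty":0.02,"tz":-0.04,"claw":1},{"wx":0,"wy":0,"wz":0,"tx":0,"ty":0.04,"tz":-0.08,"claw":1},{"wx":0,"wy":0,"wz":0,"tx":0,"ty":0.06,"tz":-0.12,"claw":1},{"wx":0,"wy":0,"wz":0,"tx":0,"ty":0.08,"tz":-0.16,"claw":1},{"wx":0,"wy":0,"wz":0,"tx":0,"ty":0.09,"tz":-0.18,"claw":1},{"wx":0,"wy":0,"wz":0,"tx":0,"ty":0.09,"tz":-0.18,"claw":1}]'
python3 - <<'E'
from h import *
import cv2
im=bot.grab_frame("top"); cv2.imwrite("pics/top15r.png",im)
a=im[200:310,220:390]; cv2.imwrite("pics/top15.png",cv2.resize(a,None,fx=4.7,fy=4.7,interpolation=2))
E
```

```text
clock: 17.15
position: [0.514, -0.0901, 0.3697]
tool_rot: [0.54, 1.558, -0.688]
force: [1.2, -0.3, 0.0]
grip_width: 0.0002
clock: 17.75
position: [0.5379, 0.1134, 0.3679]
tool_rot: [0.517, 1.559, -0.706]
force: [-0.1, -0.7, 0.5]
grip_width: -0.0001
```

View pics/top15.png

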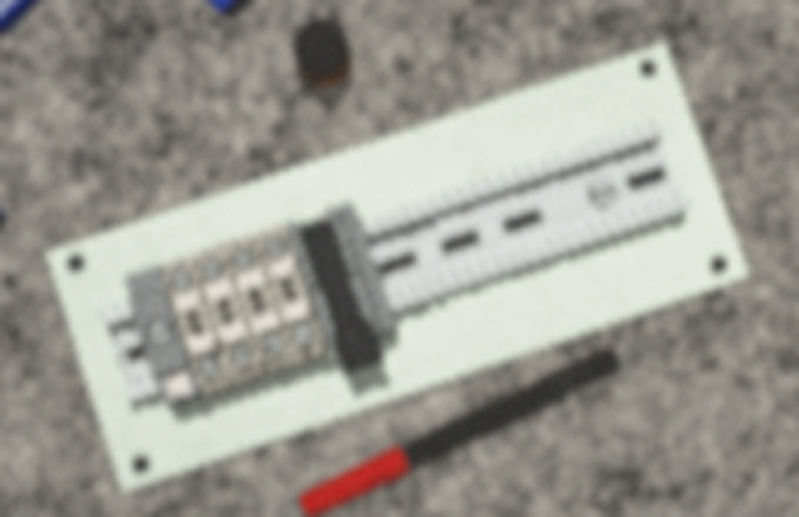

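The top view shows the row closed from the stop (about 160,330) to the clamp (about 350,290) with no gaps, and the lever flat. The pen and jar are where they were at the start. Handing in.

```bash
python3 -c "
from workcell import bot
bot.job_done()"
```

```text
the job is handed in; nothing more can be done
```

The row of four blocks is closed up against the end stop and the clamp lever is locked flat. I handed the job in at about 18 s of the 40 s, with the arm clear of everything; no verdict was reported.

- **Pushing the row:** I pushed the clamp's heel with the shut fingers for about 49 mm until it stalled, then nudged it to about 11 N. The finger position put the clamp within about 1 mm of home.
- **Locking the lever:** I pressed the lever along its arc to a firm stop. The fingertips ended at about 41 mm above the bench, where the lever lies flat, with a peak of about 33 N on the fingertips.
- **Final checks:** After I lifted off, the side view (and then the top view) showed no gaps from stop to clamp, and the lever still flat. The pen and jar had not moved.

**Disagreements:**
- **Fingertip height:** Before pushing, the side view first suggested the fingertips sat about 8 mm higher than specified. That was the black finger ends; the narrow pads do reach the stated 17 mm. During the push their ends probably ran in the rail's open channel, without measurable contact.
- **Camera fits:** The two cameras' fits of the plate differed by about 3 mm.
- **Lever force:** I never read the 8 N wedging force. I saw about 2 N on the way down, then the hard stop.

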